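# Snap the air knob back onto a glassblower's burner valve

### The arm

A 7-joint arm with a two-finger parallel gripper is mounted at the origin on the work surface. World frame = base frame: x ahead of the robot, y to its left, z up, the work surface at z = 0. Lengths are in m, angles in rad, forces in N, time in s.
With the tool pointing down it reaches from about 0.4 to 0.85 m from the base axis. Payload 10.4 kg.
Tool frame: the origin (TCP) lies on the mounting face of the last link; the fingertips stand r.tips_ahead ahead of it and the grasp point (between the pads) lies 164 mm ahead of it (r.tips_ahead is the distance from the TCP to the fingertips, in m); z points along the fingers, y is the line along which they close (so a half turn about z gives the same grasp; the last joint's range is limited). The gripper opens to 87 mm and grips with 3 to 60 N. Pads are 19 mm wide; open, the fingers measure 117 mm over their backs; the gripper's body (75 mm by 190 mm) begins 51 mm behind the grasp point.
Start: joints at [1.202, 0.332, -0.065, 1.46, 0.022, 1.35, -0.088], TCP at [0.212, -0.588, 0.405] pointing down, gripper open.
Joint ranges: [-2.6, 2.6], [-0.5, 2.12], [-1.47, 1.34], [0.16, 2.42], [-1.27, 4.41], [0.06, 2.06], [-2.6, 2.6]. Speed limits (rad/s): [2.22, 2.22, 2.79, 2.79, 3.14, 3.14, 3.14].

### API

Orientations are given as a unit quaternion [x, y, z, w].
In Python, from bench import telemetry, imaging, job, r gives the robot as it stands.
- The arm moves only by the tool move_arm, never from a script. Its argument "steps" is a list of rows, each an object of numbers: "dx", "dy", "dz": the shift along the tool's x, y, z in cm; "spin": the turn about the tool's z in rad. In form: [{"dx": .., "dy": .., "dz": .., "spin": ..}, ...]. A call has 1 to 12 rows; each row shifts and turns the commanded pose from where the row before left it, along the tool's axes as they then stand; what a row does not reach is not made up. A row lasts 1/10 s, in which the tool goes at most 50 mm and 8.59 degrees, less where a joint would pass 70% of its speed; a pose out of reach is approached as far as the arm can. A call with a gripper value outside its range is refused whole. "claw" is the finger opening in cm, from 0 to 8.7, set as the call begins (left out, the last holds). The fingers move at their own pace and stop on an object; "squeeze" is the grip in N (left out, the last holds). Time passes only in rows, so rows that do not move let the fingers close. It gives the time, the measured TCP pose, the force, the opening and the grip force at its end, in the units of the state.
- telemetry.read_state(): the state, without advancing time (a new reading comes with each control period).
- imaging.camera(name): name is "side" or "top" or "wrist"; returns a dict with "img" (400x640x3 uint8, red, green, blue), "camera_matrix" (3x3 intrinsics, pixels), "R" (3x3) and "t" (3): a world point X has camera coordinates R X + t. Camera axes: x right, y down, z forward; pixel columns grow to the right and rows downward; lengths in m; the calibration is good to about 2 mm. A picture is of the moment at which its call begins. There is no depth.
- job.close_job(): hands the job in; it is judged then, once.
The state is a dict: "time": time; "joint_positions": joint angles; "joint_vel": joint speeds; "joint_torque": joint torques, N m; "ee_pos": TCP position; "eef_rot": TCP orientation; "ft_force": force on the tool from outside, world axes, zero at the start; "torque": the same for the moment, N m; "width": finger opening in m; "grip_force": force on a finger pad.
Only numpy, scipy, OpenCV 4.12 (cv2) and the standard library are available. Lean on these libraries where they do the work, as an engineer would, in place of code of your own. Each camera call takes 0.05 s, during which the arm holds its last target. There are 200 camera calls.

### The job

The blue knob has come off the burner's air valve. Put it back on the valve's bare D-shaped shaft, turned so that the flat in its bore meets the flat of the shaft, push it down until it snaps fully home, and let go. Do not turn the red fuel knob, and leave the tumbler, the jar and the tongs where they are.

Things in the scene. Friction and masses are not known exactly. Their poses are not given: they have to be found in the camera images.
- knob_mid (a point): Centre (half-way up, on the bore axis) of the loose blue bar knob lying bore down on the bench: 110 mm long (x), 40 mm wide (y), 56 mm tall, 0.13 to 0.2 kg. Sides parallel in the middle, ends half-round: grip it across its 40 mm width. x points along it to the pointer end, marked by a white stripe on top; z is up.
- knob: The same blue knob; origin at the mouth of its bore, the centre of its underside; axes as for knob_mid. From the mouth the bore is round, 22 mm wide, for 22 mm, then D-shaped (22 mm wide, flat 6 mm from the axis on the pointer (+x) side) up to its closed end 42 mm above the mouth.
- air_tip (a point): Centre of the upper end of the air valve's bare steel D-shaft, which stands upright: 20 mm in diameter, 46 mm long, end chamfered 1.5 mm, one side cut flat over the whole length 4.5 mm from the axis. The flat faces anywhere within 45 degrees of the valve's front (-x of this frame, which does not turn with the shaft): see it from above or find it by touch. Turns only stiffly (0.3 N m).
- air_foot (a point): Foot of the same shaft, 46 mm below air_tip, on the boss. Unaligned, the knob goes 22 mm onto the shaft and rests on its end, knob_mid about 6 mm above air_tip. Aligned within about 10 degrees it drops 5 to 8 mm by its own weight onto two sprung detents in the shaft's sides (knob_mid at 1 to -3 mm). A push of 9 to 15 N drives it past them: it snaps home, knob_mid 14 mm below air_tip.
- air_valve: Fixed grey air valve block with a blue disc on top and a brass pipe at its rear: 100 mm (x) x 90 mm, 60 mm high, with a round boss that makes 64 mm under the shaft. Origin at the centre of its underside; its front is -x, with a white tick on top.
- fuel_pointer (a point): Pointer end, half-way up, of the red knob already fitted on the fuel valve (block of the same size, red disc). The red knob is 110 x 40 x 56 mm, its underside 68 mm above the bench; its x axis points from its middle to this end, 55 mm away. It turns if pushed: do not turn it.
- tumbler: Green glass tumbler, 72 mm across and 85 mm tall, standing; origin at the centre of its underside.
- jar: Amber glass jar with a steel cap, 60 mm across and 75 mm tall, standing; origin at the centre of its underside.
- tongs: Steel and wood tongs, 200 mm long (x), 45 mm wide, 12 mm high, lying on the bench; origin at bench height near their middle.
There are look-alikes about, which are no part of the job. Several things have the shape of the knob; the one meant has the colours described above.

How it is judged:
At the end, for the whole second after the job is handed in: The blue knob sits fully home on the air valve's D-shaft: its centre 11.5 to 17 mm below the shaft's end (fully home is 14 mm), within 4 mm of the shaft's axis and upright within 4 degrees, at rest and let go (z of knob_mid in the frame of air_tip between -0.017 and -0.0115 m and horizontal distance between knob_mid and air_tip below 0.004 m and angle between knob_mid's own z axis and vertical below 0.07 rad and linear speed of knob below 0.02 m/s); the robot touches nothing.
It fails at once if the red fuel knob is turned (its pointer end moves more than 10 mm) (distance of fuel_pointer from where it was at the start of the episode above 0.01 m).
It fails at once if the tumbler is moved more than 30 mm or tipped over (distance of tumbler from where it was at the start of the episode above 0.03 m or angle between tumbler's own z axis and vertical above 0.5 rad).
It fails at once if the jar is moved more than 30 mm or tipped over (distance of jar from where it was at the start of the episode above 0.03 m or angle between jar's own z axis and vertical above 0.5 rad).
It fails at once if the tongs are moved more than 30 mm (distance of tongs from where it was at the start of the episode above 0.03 m).
It also fails if it takes over 72 s, if anything falls off the work surface, if the arm or the gripper's body presses on something with over 40 N, if the wrist force passes 120 N, or if a joint passes its speed limit or range.

## Working session

There is one attempt and no reset: what is moved stays moved. The work goes in short steps, Python scripts to look and compute and a tool call to move; the robot and the scene stay as the last step left them, time stands still between calls to the robot, and variables do not carry over. Pictures are saved under pics/ and viewed, at most 10 in all, crops included, and the job is handed in when it is done.

Besides the shell and the picture viewer there is one more tool, called after "Request:" as name(argument=value, ...), one argument or row to a line, values as JSON. move_arm: Moves the arm, as the interface text tells. Its arguments: {"type":"object","properties":{"steps":{"type":"array","items":{"type":"object","properties":{"dx":{"type":"number"},"dy":{"type":"number"},"dz":{"type":"number"},"spin":{"type":"number"}}}},"claw":{"type":"number"},"squeeze":{"type":"number"}},"required":["steps"]}

```bash
mkdir -p pics; cat > h.py <<'E'
import numpy as np, cv2, sys
sys.path.insert(0,'.')
from bench import telemetry, imaging, job, r
def shot(n,f=None):
    c=imaging.camera(n); im=np.asarray(c['img'])
    if f: cv2.imwrite('pics/'+f,im[:,:,::-1])
    return im,np.array(c['camera_matrix']),np.array(c['R']),np.array(c['t'])
def ray(c,uv,z):
    _,K,R,t=c; o=-R.T@t; d=R.T@np.linalg.solve(K,[uv[0],uv[1],1.]); return o+d*(z-o[2])/d[2]
def px(c,X):
    _,K,R,t=c; q=K@(R@np.array(X)+t); return q[:2]/q[2]
E
python3 - <<'E'
from h import *
a=shot('top','top1.png'); b=shot('side','side1.png')
s=telemetry.read_state()
print(r.tips_ahead,s['ee_pos'],s['eef_rot'],s['width'],s['time'])
for c in(a,b): print(-c[2].T@c[3],c[1][0,0], c[2][2])
E
```

```text
0.1822 [ 0.21180754 -0.5879024   0.40405752] [ 9.85089625e-01  1.72040835e-01 -1.36339732e-04 -6.03476279e-04] 0.08683916166604046 0.1
[ 0.36615805 -0.03314695  1.24747072] 440.76877251310407 [ 0.17206527  0.01048484 -0.98502975]
[ 0.21789461 -0.42902661  0.63135268] 378.97890594142524 [ 0.45588574  0.54213513 -0.70587371]
```

```bash
python3 - <<'E'
import cv2,numpy as np
a=cv2.imread('pics/top1.png');b=cv2.imread('pics/side1.png')
cv2.imwrite('pics/both.png',cv2.resize(np.vstack([a,b]),(480,600)))
E
```

```text
(no output)
```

View pics/top1.png

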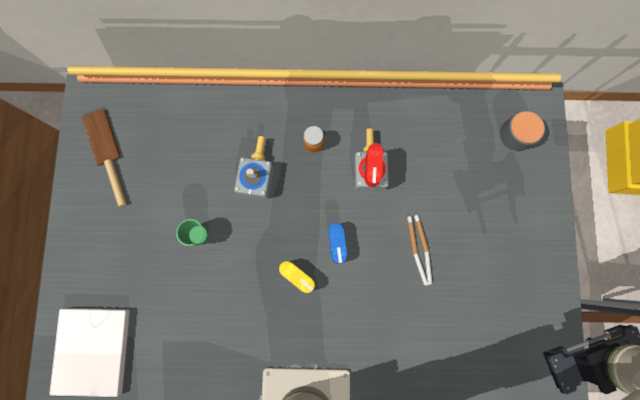

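The top view shows the blue knob at (338,243) with its stripe toward the robot, and the air valve at (253,177). The red knob is at (374,165), the tumbler at (191,232), the jar at (313,138) and the tongs at (420,250).

View pics/side1.png

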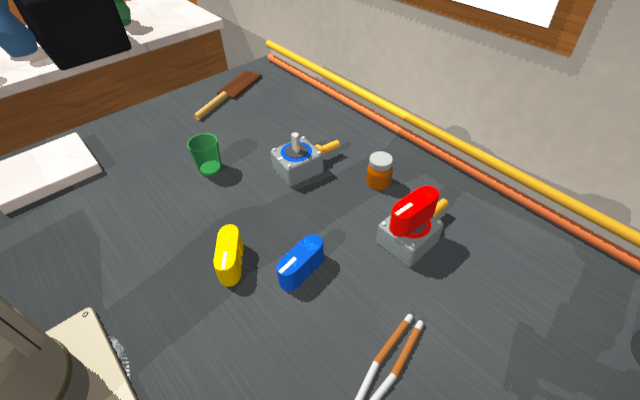

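```bash
python3 - <<'E'
from h import *
a=shot('top')
im=a[0]; hsv=cv2.cvtColor(im,cv2.COLOR_RGB2HSV)
def reg(x0,x1,y0,y1):
    m=np.zeros(im.shape[:2],bool); m[y0:y1,x0:x1]=1; return m
blue=(abs(hsv[:,:,0].astype(int)-108)<15)&(hsv[:,:,1]>150)&(hsv[:,:,2]>60)
white=(hsv[:,:,1]<60)&(hsv[:,:,2]>190)
k=reg(320,360,215,270)
km=((blue|white)&k).astype(np.uint8)
c=max(cv2.findContours(km,0,2)[0],key=cv2.contourArea)
print('knob rect',cv2.minAreaRect(c))
w=np.argwhere(white&k)[:,::-1].astype(float); print('stripe',w.mean(0),len(w))
(cx,cy),_,_=cv2.minAreaRect(c)
print('knob z.056',ray(a,(cx,cy),.056),'z.028',ray(a,(cx,cy),.028),'stripe',ray(a,w.mean(0),.056))
v=(blue&reg(230,280,155,200)).astype(np.uint8)
c=max(cv2.findContours(v,0,2)[0],key=cv2.contourArea); e=cv2.fitEllipse(cv2.convexHull(c)); print('disc',e,ray(a,e[0],.06))
cv2.imwrite('pics/zoom.png',cv2.resize(im[150:215,215:280,::-1],(600,600),interpolation=cv2.INTER_CUBIC))
p=ray(a,e[0],.06); print('tip px exp',px(a,[p[0],p[1],.11]))
for n,uv,z in[('tumbler',(191,232),.04),('jar',(313,138),.06),('red',(374,165),.124),('tongs',(420,250),.01)]: print(n,ray(a,uv,z))
E
```

```text
knob rect ((337.30352783203125, 242.5261993408203), (39.58302688598633, 15.264908790588379), 82.40535736083984)
stripe [339.06 254.56] 50
knob z.056 [ 0.4481085  -0.07750915  0.056     ] z.028 [ 0.45003437 -0.07855167  0.028     ] stripe [ 0.41604949 -0.08264216  0.056     ]
disc ((252.26268005371094, 175.78018188476562), (25.2863712310791, 26.417837142944336), 65.2082290649414) [0.62659711 0.15966909 0.06      ]
tip px exp [249.39486209 171.67597537]
tumbler [0.46972856 0.32402547 0.04      ]
jar [ 0.73809646 -0.00548751  0.06      ]
red [ 0.64766529 -0.16829713  0.124     ]
tongs [ 0.43527967 -0.30976461  0.01      ]
```

View pics/zoom.png

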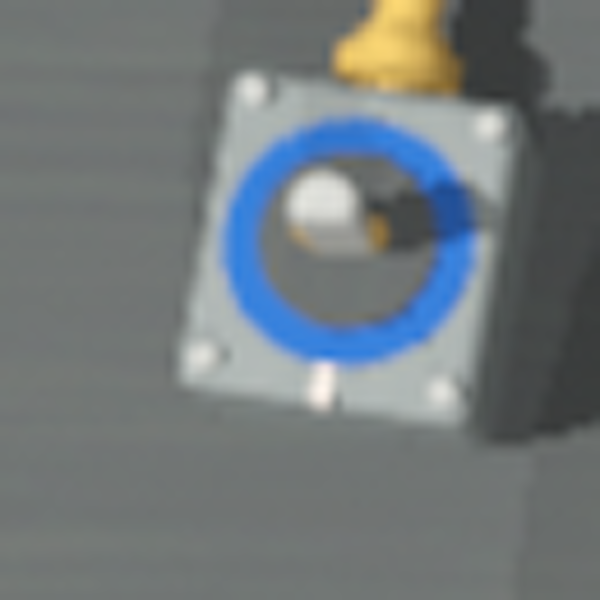

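The side view confirms the layout: blue knob at (300,262), shaft upright on the blue-disc valve at (296,145). The zoom shows the white shaft tip at about (325,197), with the flat's face lit below it, toward the front. Next I move above the knob.

Request:
move_arm(
  steps=[
    {"dx": 3.3,"dy": -3.33},
    {"dx": 3.3,"dy": -3.33},
    {"dx": 3.3,"dy": -3.33},
    {"dx": 3.3,"dy": -3.33},
    {"dx": 3.3,"dy": -3.33},
    {"dx": 3.3,"dy": -3.33},
    {"dx": 3.3,"dy": -3.33},
    {"dx": 3.3,"dy": -3.33},
    {"dx": 3.3,"dy": -3.33},
    {"dx": 3.3,"dy": -3.33},
    {"dx": 3.3,"dy": -3.33},
    {"dx": 3.3,"dy": -3.33},
  ],
  claw=8.7,
)

```text
$.steps[0]: bad value
```

Request:
move_arm(
  steps=[
    {"spin": 0.107},
    {"spin": 0.106},
    {},
    {},
    {},
  ],
)

```text
$.steps[0]: bad value
```

```bash
cat >> h.py <<'E'
def pose():
    s=telemetry.read_state(); x,y,z,w=s['eef_rot']
    from scipy.spatial.transform import Rotation as Ro
    M=Ro.from_quat(s['eef_rot']).as_matrix(); p=np.array(s['ee_pos'])
    print('t',round(s['time'],2),'p',p.round(4),'phi',np.degrees(np.arctan2(M[1,0],M[0,0])).round(2),'tz',M[:,2].round(4),'w',round(s['width'],4),'F',np.round(s['ft_force'],2),'grip',np.round(s['grip_force'],1),'j7',np.round(s['joint_positions'],2))
    return p,M
E
python3 - <<'E'
from h import *
p,M=pose(); a=shot('wrist','w1.png'); print(-a[2].T@a[3],a[2][2],a[1][0,0]); print(px(a,[.449,-.078,.056]))
E
```

```text
t 0.15 p [ 0.2118 -0.5879  0.4041] phi 19.82 tz [-4.e-04  1.e-03 -1.e+00] w 0.0866 F [0.56 0.41 0.23] grip 0.0 j7 [ 1.2   0.33 -0.06  1.46  0.02  1.35 -0.09]
[ 0.28650076 -0.56099054  0.38346381] [-0.27130775 -0.09687474 -0.95760503] 291.1983588177419
[-202.95409861 -322.13629924]
```

View pics/w1.png

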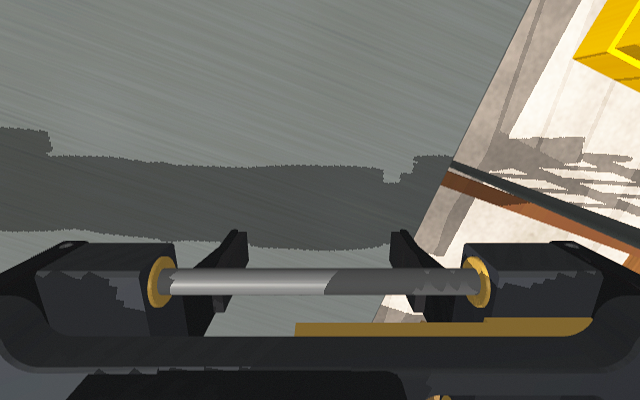

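All row keys seem to be required. The wrist camera sees the fingertips at about (228,260) and (405,260), and the bench ahead.

Request:
move_arm(
  steps=[
    {"dx": 3.3,"dy": -3.33,"dz": 0,"spin": 0},
    {"dx": 3.3,"dy": -3.33,"dz": 0,"spin": 0},
    {"dx": 3.3,"dy": -3.33,"dz": 0,"spin": 0},
    {"dx": 3.3,"dy": -3.33,"dz": 0,"spin": 0},
    {"dx": 3.3,"dy": -3.33,"dz": 0,"spin": 0},
    {"dx": 3.3,"dy": -3.33,"dz": 0,"spin": 0},
    {"dx": 3.3,"dy": -3.33,"dz": 0,"spin": 0},
    {"dx": 3.3,"dy": -3.33,"dz": 0,"spin": 0},
    {"dx": 3.3,"dy": -3.33,"dz": 0,"spin": 0},
    {"dx": 3.3,"dy": -3.33,"dz": 0,"spin": 0},
    {"dx": 3.3,"dy": -3.33,"dz": 0,"spin": 0},
    {"dx": 3.3,"dy": -3.33,"dz": 0,"spin": 0},
  ],
  claw=8.7,
)

```text
time: 1.4
ee_pos: [0.4492, -0.0759, 0.4049]
eef_rot: [0.985, 0.172, 0.0, 0.0]
ft_force: [1.0, -0.9, 0.1]
width: 0.0869
grip_force: 0.0
```

Request:
move_arm(
  steps=[
    {"dx": 0,"dy": 0,"dz": 0,"spin": 0.107},
    {"dx": 0,"dy": 0,"dz": 0,"spin": 0.106},
    {"dx": 0,"dy": 0,"dz": 0,"spin": 0},
    {"dx": 0,"dy": 0,"dz": 0,"spin": 0},
    {"dx": 0,"dy": 0,"dz": 0,"spin": 0},
  ],
)

```text
time: 1.9
ee_pos: [0.4489, -0.0781, 0.4047]
eef_rot: [0.998, 0.067, 0.0, 0.0]
ft_force: [-0.0, 0.6, 0.5]
width: 0.0871
grip_force: 0.0
```

```bash
python3 - <<'E'
from h import *
p,M=pose(); a=shot('wrist','w2.png'); print(-a[2].T@a[3],a[2][2],a[1][0,0]); print(px(a,[.449,-.078,.056]), px(a,[.627,.16,.11]))
im=a[0]; hsv=cv2.cvtColor(im,cv2.COLOR_RGB2HSV)
blue=(abs(hsv[:,:,0].astype(int)-108)<15)&(hsv[:,:,1]>150)&(hsv[:,:,2]>60)
n,l,st,ce=cv2.connectedComponentsWithStats(blue.astype(np.uint8))
print([(st[i],ce[i]) for i in range(1,n) if st[i,4]>150])
E
```

```text
t 1.9 p [ 0.4489 -0.0781  0.4047] phi 7.72 tz [ 0.e+00 -1.e-04 -1.e+00] w 0.0871 F [-0.02  0.6   0.48] grip 0.0 j7 [ 0.67 -0.02 -0.59  1.86 -0.01  1.3  -1.35]
[ 0.52753017 -0.06738949  0.38404952] [-0.28537979 -0.03900186 -0.95762061] 291.1983588177419
[318.36246335 182.0143108 ] [ 44.38983227 -63.9985437 ]
[(array([ 75,   0,  51,  11, 393], dtype=int32), array([100.81424936,   3.98727735])), (array([ 300,  130,   36,   94, 2735], dtype=int32), array([318.16672761, 174.54625229]))]
```

View pics/w2.png

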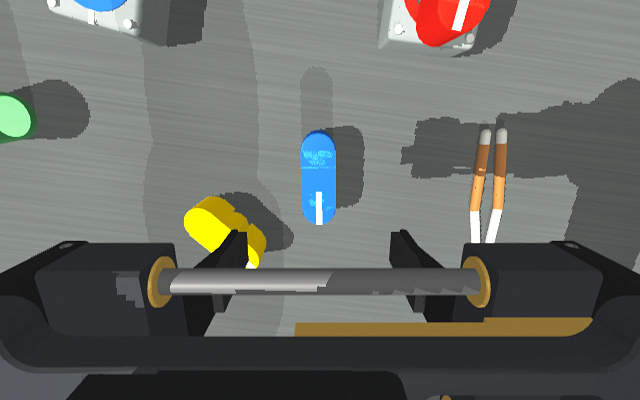

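The knob runs upright in the picture, columns 300–336 and rows 130–224, so the yaw matches. The yellow look-alike at (225,230) stays clear of the fingers. I'll pin down the knob centre along x from both ends.

```bash
python3 - <<'E'
from h import *
p,M=pose(); a=shot('wrist')
im=a[0]; hsv=cv2.cvtColor(im,cv2.COLOR_RGB2HSV)
blue=(abs(hsv[:,:,0].astype(int)-108)<15)&(hsv[:,:,1]>150)&(hsv[:,:,2]>60)|((hsv[:,:,1]<60)&(hsv[:,:,2]>225))
m=np.zeros_like(blue); m[120:229,290:345]=blue[120:229,290:345]
ys,xs=np.nonzero(m); 
print(xs.min(),xs.max(),ys.min(),ys.max())
near=ray(a,(xs[ys==ys.max()].mean(),ys.max()+1),.056); far0=ray(a,(xs[ys==ys.min()].mean(),ys.min()),0)
print('near',near,'far',far0,'mid',(near+far0)/2,'len',np.linalg.norm((near-far0)[:2]))
for r0 in (175,190,205): 
    q=xs[ys==r0]; print(r0,ray(a,((q.min()+q.max()+1)/2,r0+.5),.056), q.min(),q.max())
s=np.argwhere(m&(hsv[:,:,1]<60)); print('stripe rows',s.min(0),s.max(0))
E
```

```text
t 1.95 p [ 0.4489 -0.078   0.4047] phi 7.69 tz [ 0.e+00 -1.e-04 -1.e+00] w 0.0873 F [ 0.72 -0.09  0.39] grip 0.0 j7 [ 0.67 -0.02 -0.59  1.86 -0.01  1.3  -1.35]
300 335 130 224
near [ 0.39609527 -0.08532574  0.056     ] far [ 0.50368133 -0.07010144  0.        ] mid [ 0.4498883  -0.07771359  0.028     ] len 0.10865789751353078
175 [ 0.45666422 -0.07711209  0.056     ] 301 335
190 [ 0.43903727 -0.08009145  0.056     ] 302 335
205 [ 0.42078035 -0.08257643  0.056     ] 302 335
stripe rows [192 316] [224 321]
```

Request:
move_arm(
  steps=[
    {"dx": 0.1,"dy": 0,"dz": 3,"spin": 0},
    {"dx": 0,"dy": 0,"dz": 3,"spin": 0},
    {"dx": 0,"dy": 0,"dz": 3,"spin": 0},
    {"dx": 0,"dy": 0,"dz": 3,"spin": 0},
    {"dx": 0,"dy": 0,"dz": 3,"spin": 0},
    {"dx": 0,"dy": 0,"dz": 3,"spin": 0},
    {"dx": 0,"dy": 0,"dz": 2,"spin": 0},
    {"dx": 0,"dy": 0,"dz": 0.7,"spin": 0},
    {"dx": 0,"dy": 0,"dz": 0,"spin": 0},
    {"dx": 0,"dy": 0,"dz": 0,"spin": 0},
    {"dx": 0,"dy": 0,"dz": 0,"spin": 0},
  ],
)

```text
time: 3.1
ee_pos: [0.4505, -0.0778, 0.1989]
eef_rot: [0.998, 0.066, 0.001, 0.0]
ft_force: [-0.7, 1.1, 0.3]
width: 0.0868
grip_force: 0.0
```

Request:
move_arm(
  steps=[
    {"dx": 0,"dy": 0,"dz": 0,"spin": 0},
    {"dx": 0,"dy": 0,"dz": 0,"spin": 0},
    {"dx": 0,"dy": 0,"dz": 0,"spin": 0},
    {"dx": 0,"dy": 0,"dz": 0,"spin": 0},
    {"dx": 0,"dy": 0,"dz": 0,"spin": 0},
    {"dx": 0,"dy": 0,"dz": 0,"spin": 0},
    {"dx": 0,"dy": 0,"dz": 0,"spin": 0},
    {"dx": 0,"dy": 0,"dz": 0,"spin": 0},
    {"dx": 0,"dy": 0,"dz": 0,"spin": 0},
    {"dx": 0,"dy": 0,"dz": 0,"spin": 0},
  ],
  claw=3.0,
  squeeze=30,
)

```text
time: 4.1
ee_pos: [0.45, -0.0777, 0.1977]
eef_rot: [0.998, 0.066, 0.0, 0.0]
ft_force: [0.8, 0.3, 0.3]
width: 0.0398
grip_force: 29.9
```

Request:
move_arm(
  steps=[
    {"dx": 0,"dy": 0,"dz": -2,"spin": 0},
    {"dx": 0,"dy": 0,"dz": -3,"spin": 0},
    {"dx": 0,"dy": 0,"dz": -4,"spin": 0},
    {"dx": 0,"dy": 0,"dz": -3.2,"spin": 0},
    {"dx": 2,"dy": -3.5,"dz": 0,"spin": 0},
    {"dx": 2,"dy": -3.5,"dz": 0,"spin": 0},
    {"dx": 2,"dy": -3.6,"dz": 0,"spin": 0},
    {"dx": 2,"dy": -3.6,"dz": 0,"spin": 0},
    {"dx": 2,"dy": -3.5,"dz": 0,"spin": 0},
    {"dx": 1.7,"dy": -3.5,"dz": 0,"spin": 0},
    {"dx": 0,"dy": 0,"dz": 0,"spin": 0},
    {"dx": 0,"dy": 0,"dz": 0,"spin": 0},
  ],
)

```text
time: 5.3
ee_pos: [0.5377, 0.1487, 0.3192]
eef_rot: [0.998, 0.067, -0.001, -0.0]
ft_force: [-0.2, -1.3, -1.1]
width: 0.0395
grip_force: 29.9
```

Request:
move_arm(
  steps=[
    {"dx": 0,"dy": 0,"dz": 0,"spin": 0},
    {"dx": 0,"dy": 0,"dz": 0,"spin": 0},
  ],
)

```text
time: 5.5
ee_pos: [0.5379, 0.1465, 0.3196]
eef_rot: [0.998, 0.065, -0.0, 0.0]
ft_force: [0.1, 0.9, -1.4]
width: 0.0398
grip_force: 29.9
```

```bash
python3 - <<'E'
from h import *
p,M=pose(); a=shot('wrist','w3.png'); print(-a[2].T@a[3]); print(px(a,[.627,.16,.11]),px(a,[.627,.16,.06]))
E
```

```text
t 5.5 p [0.5379 0.1465 0.3196] phi 7.49 tz [-0.    -0.001 -1.   ] w 0.0398 F [ 0.12  0.91 -1.38] grip 29.9 j7 [ 0.28  0.34 -0.75  1.72  0.25  1.18 -1.97]
[0.61658662 0.15688083 0.29893346]
[315.3260108   92.08565177] [315.92746889  95.97915398]
```

View pics/w3.png

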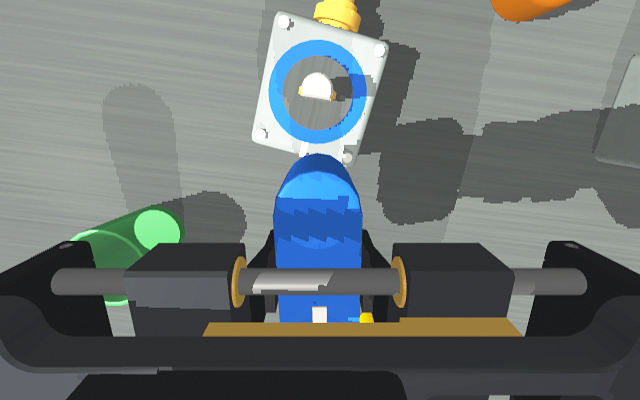

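The D-shaft is seen from above at about (317,86), its flat facing down the picture at row ~97, so it faces roughly along the knob's pointer. I'll measure the circle and the flat.

```bash
python3 - <<'E'
from h import *
p,M=pose(); a=shot('wrist'); im=a[0]; hsv=cv2.cvtColor(im,cv2.COLOR_RGB2HSV)
g=im[60:115,290:345].copy(); 
m=((hsv[:,:,1]<40)&(hsv[:,:,2]>200)); mm=np.zeros_like(m); mm[60:115,295:340]=m[60:115,295:340]
c=max(cv2.findContours(mm.astype(np.uint8),0,1)[0],key=cv2.contourArea)[:,0].astype(float)
print('bbox',c.min(0),c.max(0))
for r0 in range(68,102): 
    q=np.nonzero(mm[r0])[0]; print(r0,(q.min(),q.max()) if len(q) else '',end=' ')
cv2.imwrite('pics/z3.png',cv2.resize(g[:,:,::-1],(550,550),interpolation=cv2.INTER_NEAREST))
# blue disc
blue=(abs(hsv[:,:,0].astype(int)-108)<15)&(hsv[:,:,1]>120); b=np.zeros_like(blue); b[35:146,255:370]=blue[35:146,255:370]
cc=max(cv2.findContours(b.astype(np.uint8),0,1)[0],key=cv2.contourArea); e=cv2.fitEllipse(cv2.convexHull(cc)); print('\ndisc',e,ray(a,e[0],.061))
E
```

```text
t 5.55 p [0.5379 0.1466 0.3197] phi 7.5 tz [ 1.e-04 -9.e-04 -1.e+00] w 0.0392 F [ 0.33 -1.12 -2.11] grip 29.9 j7 [ 0.28  0.34 -0.75  1.72  0.25  1.18 -1.97]
bbox [301.  73.] [331.  99.]
68  69  70  71  72  73 (np.int64(312), np.int64(320)) 74 (np.int64(310), np.int64(323)) 75 (np.int64(308), np.int64(324)) 76 (np.int64(307), np.int64(324)) 77 (np.int64(306), np.int64(325)) 78 (np.int64(305), np.int64(326)) 79 (np.int64(304), np.int64(327)) 80 (np.int64(304), np.int64(328)) 81 (np.int64(303), np.int64(329)) 82 (np.int64(303), np.int64(329)) 83 (np.int64(302), np.int64(330)) 84 (np.int64(302), np.int64(330)) 85 (np.int64(302), np.int64(330)) 86 (np.int64(302), np.int64(330)) 87 (np.int64(302), np.int64(330)) 88 (np.int64(301), np.int64(331)) 89 (np.int64(301), np.int64(331)) 90 (np.int64(301), np.int64(331)) 91 (np.int64(301), np.int64(331)) 92 (np.int64(302), np.int64(330)) 93 (np.int64(302), np.int64(330)) 94 (np.int64(302), np.int64(330)) 95 (np.int64(302), np.int64(330)) 96 (np.int64(305), np.int64(329)) 97 (np.int64(312), np.int64(329)) 98 (np.int64(318), np.int64(329)) 99 (np.int64(324), np.int64(329)) 100  101  
disc ((317.27972412109375, 91.27729034423828), (97.90338134765625, 103.71741485595703), 0.12673166394233704) [0.63054555 0.15956135 0.061     ]
```

View pics/z3.png

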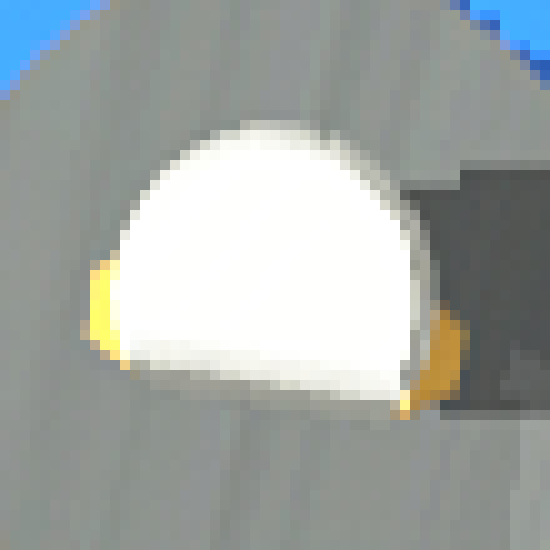

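The zoom shows the D's round side up and its flat along the bottom, dropping slightly to the right, with gold detents at each side. Now cast these onto the tip plane.

```bash
python3 - <<'E'
from h import *
p,M=pose(); a=shot('wrist'); im=a[0]; z=.1095
hsv=cv2.cvtColor(im,cv2.COLOR_RGB2HSV); gr=im.min(2).astype(float)
# arc points: top-left quadrant and top, sub-pixel edge of white against grey at radial scan
from scipy.ndimage import map_coordinates
from scipy.optimize import least_squares
P=[]
for th in np.radians(np.arange(170,375-50,5)):
    rr=np.arange(8,22,.1); u=316.7+rr*np.cos(th); v=88+rr*np.sin(th)
    s=map_coordinates(gr,[v,u],order=1); k=np.nonzero(s<190)[0]
    if len(k): P.append(ray(a,(u[k[0]]+.0,v[k[0]]+.0),z)[:2])
P=np.array(P)
f=lambda q:np.hypot(P[:,0]-q[0],P[:,1]-q[1])-q[2]
q=least_squares(f,[.63,.16,.01],loss='soft_l1',f_scale=.0003).x; print('circle',q,np.abs(f(q)).max())
L=[]
for u in range(305,328):
    col=gr[88:108,u]; k=np.nonzero(col<215)[0][0]; v=88+k-1+(col[k-1]-215)/(col[k-1]-col[k]) if k else 88
    L.append(ray(a,(u,v),.11)[:2])
L=np.array(L); vx,vy,x0,y0=cv2.fitLine(L.astype(np.float32),cv2.DIST_HUBER,0,.01,.001).ravel()
n=np.array([-vy,vx]); n*=-np.sign(n[0]); print('flat normal deg',np.degrees(np.arctan2(n[1],n[0])),'dist',(np.array([x0,y0])-q[:2])@n)
t=M[:2,:2].T@(q[:2]-p[:2]); print('tool dx,dy to shaft',t)
# knob pointer now: tool x +180 (knob 8.05 at grip when phi 7.7)
E
```

```text
t 5.6 p [0.5379 0.1468 0.3198] phi 7.51 tz [ 2.e-04 -7.e-04 -1.e+00] w 0.04 F [-0.81 -0.7  -1.47] grip 29.9 j7 [ 0.28  0.34 -0.75  1.72  0.25  1.18 -1.97]
circle [0.62916235 0.16004605 0.00916487] 0.00024757535229278683
flat normal deg 178.71945 dist 0.005013769992344848
tool dx,dy to shaft [ 0.09223245 -0.00115444]
```

Request:
move_arm(
  steps=[
    {"dx": 0,"dy": 0,"dz": 0,"spin": 0.08},
    {"dx": 0,"dy": 0,"dz": 0,"spin": 0.073},
    {"dx": 1.5,"dy": -0.2,"dz": 0,"spin": 0},
    {"dx": 2,"dy": -0.4,"dz": 0,"spin": 0},
    {"dx": 2,"dy": -0.4,"dz": 0,"spin": 0},
    {"dx": 2,"dy": -0.3,"dz": 0,"spin": 0},
    {"dx": 1.62,"dy": -0.23,"dz": 0,"spin": 0},
    {"dx": 0,"dy": 0,"dz": 0,"spin": 0},
    {"dx": 0,"dy": 0,"dz": 0,"spin": 0},
    {"dx": 0,"dy": 0,"dz": 0,"spin": 0},
    {"dx": 0,"dy": 0,"dz": 0,"spin": 0},
  ],
)

```text
time: 6.75
ee_pos: [0.6288, 0.1613, 0.32]
eef_rot: [1.0, -0.01, 0.0, 0.0]
ft_force: [-0.6, -1.3, -1.9]
width: 0.0396
grip_force: 29.9
```

```bash
python3 - <<'E'
from h import *
p,M=pose(); a=shot('side','s4.png'); b=shot('top','t4.png')
A=cv2.resize(a[0][80:240,210:390],None,fx=2.2,fy=2.2); B=cv2.resize(b[0][120:280,190:340],None,fx=2.2,fy=2.2)
cv2.imwrite('pics/c4.png',np.hstack([A,B])[:,:,::-1])
print(px(a,[.6294,.1598,.11]))
t=M[:2,:2].T@(np.array([.6294,.1598])-p[:2]); print('left cm',t*100)
E
```

```text
t 6.75 p [0.6288 0.1613 0.32  ] phi -1.15 tz [ 2.e-04 -4.e-04 -1.e+00] w 0.0396 F [-0.57 -1.26 -1.88] grip 29.9 j7 [ 0.16  0.53 -0.67  1.47  0.33  1.26 -2.13]
[294.17428612 133.96269259]
left cm [0.06055415 0.14712683]
```

View pics/c4.png

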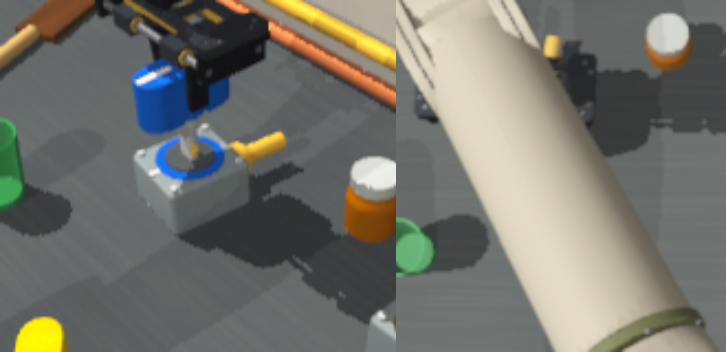

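The side view shows the held knob right above the shaft, pointer to the front. The arm stands about 1.5 mm off, so I correct that and start down.

Request:
move_arm(
  steps=[
    {"dx": 0.05,"dy": 0.13,"dz": 0,"spin": 0},
    {"dx": 0,"dy": 0,"dz": 0,"spin": 0},
    {"dx": 0,"dy": 0,"dz": 0,"spin": 0},
    {"dx": 0,"dy": 0,"dz": 0.3,"spin": 0},
    {"dx": 0,"dy": 0,"dz": 0.3,"spin": 0},
    {"dx": 0,"dy": 0,"dz": 0.3,"spin": 0},
    {"dx": 0,"dy": 0,"dz": 0,"spin": 0},
    {"dx": 0,"dy": 0,"dz": 0,"spin": 0},
  ],
)

```text
time: 7.65
ee_pos: [0.6298, 0.1601, 0.3106]
eef_rot: [1.0, -0.01, -0.0, 0.0]
ft_force: [0.1, 1.3, -1.2]
width: 0.0399
grip_force: 29.9
```

Position (0.6298, 0.1601) is on target within 0.5 mm. Descend a further 8 mm in small steps and watch the force.

Request:
move_arm(
  steps=[
    {"dx": 0,"dy": 0,"dz": 0.15,"spin": 0},
    {"dx": 0,"dy": 0,"dz": 0.15,"spin": 0},
    {"dx": 0,"dy": 0,"dz": 0.15,"spin": 0},
    {"dx": 0,"dy": 0,"dz": 0.15,"spin": 0},
    {"dx": 0,"dy": 0,"dz": 0,"spin": 0},
  ],
)

```text
time: 8.15
ee_pos: [0.6298, 0.16, 0.3045]
eef_rot: [1.0, -0.01, -0.0, 0.0]
ft_force: [0.7, -0.4, -1.3]
width: 0.0396
grip_force: 29.9
```

Request:
move_arm(
  steps=[
    {"dx": 0,"dy": 0,"dz": 0.3,"spin": 0},
    {"dx": 0,"dy": 0,"dz": 0.3,"spin": 0},
    {"dx": 0,"dy": 0,"dz": 0.3,"spin": 0},
    {"dx": 0,"dy": 0,"dz": 0.3,"spin": 0},
    {"dx": 0,"dy": 0,"dz": 0.3,"spin": 0},
    {"dx": 0,"dy": 0,"dz": 0,"spin": 0},
    {"dx": 0,"dy": 0,"dz": 0,"spin": 0},
  ],
)

```text
time: 8.85
ee_pos: [0.6297, 0.16, 0.2895]
eef_rot: [1.0, -0.01, -0.0, 0.0]
ft_force: [-1.2, -1.7, -1.4]
width: 0.04
grip_force: 29.9
```

Request:
move_arm(
  steps=[
    {"dx": 0,"dy": 0,"dz": 0.15,"spin": 0},
    {"dx": 0,"dy": 0,"dz": 0.15,"spin": 0},
    {"dx": 0,"dy": 0,"dz": 0.15,"spin": 0},
    {"dx": 0,"dy": 0,"dz": 0,"spin": 0},
    {"dx": 0,"dy": 0,"dz": 0,"spin": 0},
  ],
)

```text
time: 9.35
ee_pos: [0.6298, 0.1599, 0.2851]
eef_rot: [1.0, -0.01, -0.0, 0.0]
ft_force: [-0.6, -2.7, -3.1]
width: 0.0397
grip_force: 29.9
```

Request:
move_arm(
  steps=[
    {"dx": 0,"dy": 0,"dz": 0.1,"spin": 0},
    {"dx": 0,"dy": 0,"dz": 0.1,"spin": 0},
    {"dx": 0,"dy": 0,"dz": 0.1,"spin": 0},
    {"dx": 0,"dy": 0,"dz": 0,"spin": 0},
  ],
)

```text
time: 9.75
ee_pos: [0.6298, 0.16, 0.2821]
eef_rot: [1.0, -0.01, -0.0, 0.0]
ft_force: [-2.7, -3.0, -0.9]
width: 0.0396
grip_force: 29.9
```

No push-back below the step, so the D has engaged. Push on with a firmer grip.

Request:
move_arm(
  steps=[
    {"dx": 0,"dy": 0,"dz": 0.1,"spin": 0},
    {"dx": 0,"dy": 0,"dz": 0.1,"spin": 0},
    {"dx": 0,"dy": 0,"dz": 0.1,"spin": 0},
    {"dx": 0,"dy": 0,"dz": 0.1,"spin": 0},
    {"dx": 0,"dy": 0,"dz": 0.1,"spin": 0},
    {"dx": 0,"dy": 0,"dz": 0.1,"spin": 0},
    {"dx": 0,"dy": 0,"dz": 0,"spin": 0},
  ],
  squeeze=50,
)

```text
time: 10.45
ee_pos: [0.6298, 0.16, 0.2767]
eef_rot: [1.0, -0.01, -0.0, 0.0]
ft_force: [-4.2, -4.8, 5.5]
width: 0.0394
grip_force: 49.9
```

Detents reached: 3 mm below the tip, +5.5 N. I ease the side load by 0.5 mm and push through.

Request:
move_arm(
  steps=[
    {"dx": -0.04,"dy": 0.04,"dz": 0.1,"spin": 0},
    {"dx": 0,"dy": 0,"dz": 0.15,"spin": 0},
    {"dx": 0,"dy": 0,"dz": 0.15,"spin": 0},
    {"dx": 0,"dy": 0,"dz": 0.15,"spin": 0},
    {"dx": 0,"dy": 0,"dz": 0.15,"spin": 0},
    {"dx": 0,"dy": 0,"dz": 0,"spin": 0},
  ],
)

```text
time: 11.05
ee_pos: [0.6295, 0.1598, 0.2691]
eef_rot: [1.0, -0.01, 0.0, -0.0]
ft_force: [-1.8, -1.8, 0.2]
width: 0.0398
grip_force: 49.9
```

The force fell to zero, so it has passed the detents. Press it to the seat.

Request:
move_arm(
  steps=[
    {"dx": 0,"dy": 0,"dz": 0.1,"spin": 0},
    {"dx": 0,"dy": 0,"dz": 0.1,"spin": 0},
    {"dx": 0,"dy": 0,"dz": 0.1,"spin": 0},
    {"dx": 0,"dy": 0,"dz": 0.1,"spin": 0},
    {"dx": 0,"dy": 0,"dz": 0.1,"spin": 0},
    {"dx": 0,"dy": 0,"dz": 0,"spin": 0},
  ],
)

```text
time: 11.65
ee_pos: [0.6294, 0.1599, 0.2657]
eef_rot: [1.0, -0.01, 0.0, 0.0]
ft_force: [-7.0, -3.6, 12.5]
width: 0.0396
grip_force: 49.9
```

At z = 0.2657 the knob stands on its seat, 14 mm below the tip, with 12.5 N. Release and withdraw.

Request:
move_arm(
  steps=[
    {"dx": 0,"dy": 0,"dz": -0.1,"spin": 0},
    {"dx": 0,"dy": 0,"dz": 0,"spin": 0},
    {"dx": 0,"dy": 0,"dz": 0,"spin": 0},
    {"dx": 0,"dy": 0,"dz": 0,"spin": 0},
    {"dx": 0,"dy": 0,"dz": 0,"spin": 0},
    {"dx": 0,"dy": 0,"dz": 0,"spin": 0},
    {"dx": 0,"dy": 0,"dz": 0,"spin": 0},
  ],
  claw=8.7,
)

```text
time: 12.35
ee_pos: [0.6294, 0.1597, 0.2652]
eef_rot: [1.0, -0.01, -0.0, 0.0]
ft_force: [-0.9, -0.1, -0.5]
width: 0.0845
grip_force: 0.0
```

Request:
move_arm(
  steps=[
    {"dx": 0,"dy": 0,"dz": -1,"spin": 0},
    {"dx": 0,"dy": 0,"dz": -2,"spin": 0},
    {"dx": 0,"dy": 0,"dz": -3,"spin": 0},
    {"dx": 0,"dy": 0,"dz": -3,"spin": 0},
    {"dx": 0,"dy": 0,"dz": -3,"spin": 0},
    {"dx": -3,"dy": 0,"dz": 0,"spin": 0},
    {"dx": -3,"dy": 0,"dz": 0,"spin": 0},
    {"dx": -3,"dy": 0,"dz": 0,"spin": 0},
    {"dx": 0,"dy": 0,"dz": 0,"spin": 0},
    {"dx": 0,"dy": 0,"dz": 0,"spin": 0},
    {"dx": 0,"dy": 0,"dz": 0,"spin": 0},
  ],
)

```text
time: 13.45
ee_pos: [0.5401, 0.1612, 0.3857]
eef_rot: [1.0, -0.01, 0.0, -0.0]
ft_force: [-1.1, -1.3, -0.1]
width: 0.0873
grip_force: 0.0
```

```bash
python3 - <<'E'
from h import *
p,M=pose(); a=shot('side'); b=shot('wrist')
A=cv2.resize(a[0][80:240,210:390],(394,350)); B=cv2.resize(b[0],(400,350))
cv2.imwrite('pics/c5.png',np.hstack([A,B])[:,:,::-1])
print('top centre expected if home', px(b,[.6294,.1598,.124]),px(a,[.6294,.1598,.124]))
im=b[0]; hsv=cv2.cvtColor(im,cv2.COLOR_RGB2HSV)
for z in(.124,.135): print(z,[px(b,np.array([.6294,.1598,z])+d).round(1) for d in ([0,.02,0],[0,-.02,0],[-.055,0,0])])
m=(abs(hsv[:,:,0].astype(int)-108)<15)&(hsv[:,:,1]>120)
for v in (90,110,130): q=np.nonzero(m[v,250:400])[0]+250; print(v,q.min() if len(q) else None,q.max() if len(q) else None)
E
```

```text
t 13.45 p [0.5401 0.1612 0.3857] phi -1.2 tz [ 1.e-03  1.e-04 -1.e+00] w 0.0873 F [-1.14 -1.3  -0.08] grip 0.0 j7 [ 0.25  0.29 -0.74  1.62  0.2   1.31 -2.11]
top centre expected if home [318.09114367  97.51925091] [293.71111436 128.9570892 ]
0.124 [array([292.5,  98.1]), array([343.7,  97. ]), array([319.4, 167. ])]
0.135 [array([291.3,  97.5]), array([344.9,  96.3]), array([319.5, 169.5])]
90 282 355
110 282 355
130 294 343
```

View pics/c5.png

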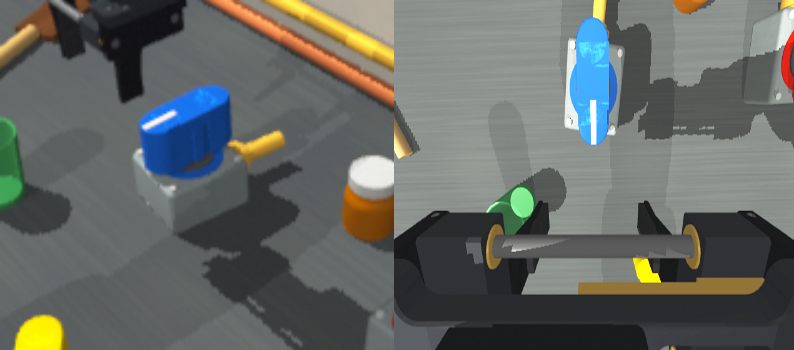

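The knob sits level and low on the valve, just above the blue disc. Its edges at columns 294–343 match the home height, and the gripper is clear.

```bash
python3 -c "
from h import *
print(job.close_job())"
```

```text
the job is handed in; nothing more can be done
None
```

The blue knob is back on the air valve's shaft and let go. It passed the detents and seated about 14 mm below the shaft's end, by the arm's height reading and the last picture. I handed the job in at about 13.5 s; no verdict came back.

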